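# Slide the adapter plate under the leaf spring of the bonding jig

### The arm

A 6-joint arm with a two-finger parallel gripper is mounted at the origin on the work surface. World frame = base frame: x ahead of the robot, y to its left, z up, the work surface at z = 0. Lengths are in mm, angles in rad, forces in N, time in s.
With the tool pointing down it reaches from about 300 to 850 mm from the base axis. Payload 5.4 kg.
Tool frame: the origin (TCP) lies on the centre line of the jaws, within the pads' length; the fingertips stand 25 mm ahead of it and the grasp point (between the pads) lies 6 mm ahead of it; z points along the fingers, y is the line along which they close (so a half turn about z gives the same grasp; the last joint's range is limited). The gripper opens to 85 mm and grips with 20 to 120 N. Pads are 22 mm wide; open, the fingers measure 114 mm over their backs; the gripper's body (76 mm by 85 mm) begins 54 mm behind the grasp point. The pads swing forward as they close: fully open they stand 13 mm farther back than shut.
Start: joints at [1.138, 0.158, 1.597, -0, 1.386, -0.21], TCP at [127.064, 560.768, 256.299] pointing down, gripper open.
Joint ranges: [-2.91, 2.91], [-0.94, 2.29], [0.18, 2.7], [-1.29, 4.43], [0.17, 2.64], [-3, 3]. Speed limits (rad/s): [2.57, 2.57, 3.14, 3.14, 3.14, 3.14].

### API

Orientations are given as a rotation vector (axis times angle).
In Python, from bench import * gives the robot as it stands. The module is installed in compiled form; this text tells all that it offers.
- The arm moves only by the tool move_arm, never from a script. Its argument "moves" is a list of rows, each an object of numbers: "rx", "ry", "rz": the turn, a rotation vector about the tool's x, y, z in degrees; "tx", "ty", "tz": the shift along the tool's x, y, z in mm; "jaw": the opening, from 0 (shut) to 1 (fully open). In form: [{"rx": .., "ry": .., "rz": .., "tx": .., "ty": .., "tz": .., "jaw": ..}, ...]. A call has 1 to 20 rows; each row is the pose to reach, as a shift and turn from the pose commanded when the call began, along the tool's axes at that moment; what a row does not reach only later rows make up. A row lasts 1/10 s, in which the tool goes at most 50 mm and 8.59 degrees, less where a joint would pass 70% of its speed; a pose out of reach is approached as far as the arm can. A call with a gripper value outside its range is refused whole. The fingers move at their own pace and stop on an object; "force" is the grip in N (left out, the last holds). Time passes only in rows, so rows that repeat a pose let the fingers close. It gives the time, the measured TCP pose, the force, the opening and the grip force at its end, in the units of the state.
- get_state(): the state, without advancing time (a new reading comes with each control period).
- read_camera(name): name is "side" or "top" or "wrist"; returns a dict with "frame" (420x560x3 uint8, red, green, blue), "intrinsics" (3x3 intrinsics, pixels), "k1" (the pictures are not rectified: a ray, as slopes to the right and down, at radius r is drawn at 1 + k1 r^2 times it, then the intrinsics apply), "extrinsics" (4x4, takes a point from camera to world coordinates). Camera axes: x right, y down, z forward; pixel columns grow to the right and rows downward; lengths in mm; the calibration is good to about 2 mm. A picture is of the moment at which its call begins. There is no depth.
- hand_in(): hands the job in; it is judged then, once.
The state is a dict: "time": time; "joints": joint angles; "joint_velocities": joint speeds; "effort": joint torques, N m; "position": TCP position; "eef_rot": TCP orientation; "contact_force": force on the tool from outside, world axes, zero at the start; "torque": the same for the moment, N m; "finger_gap": finger opening in mm; "gripper_force": force on a finger pad.
Only numpy, scipy, OpenCV 4.12 (cv2) and the standard library are available. Lean on these libraries where they do the work, as an engineer would, in place of code of your own. Each camera call takes 0.05 s, during which the arm holds its last target. There are 200 camera calls.

### The job

The adapter plate rides on the sprung bed of the jig, too high to go under the bridge. With closed fingertips press the plate hard down until the bed bottoms, and keep it pressed while you slide it under the bridge and its leaf spring, all the way home against the end stop. Do not pick the plate up, do not touch the leaf spring with the fingers, leave the things round about where they are, and move clear when done.

Things in the scene. Friction and masses are not known exactly. Their poses are not given: they have to be found in the camera images.
- jig: Jig fixed to the bench: grey base 228 x 110 x 10 mm, two aluminium side rails (channel 63 mm wide, rails 9 mm thick, tops 32 mm above the bench). Origin on the bench surface on the channel's centre line; its x axis is the slide direction, z up. The sprung black bed runs from x = -118 to +46 mm; beyond the bridge lies a fixed steel bed, 18.5 mm high, with a lead-in ramp.
- bed (a joint): How far the sprung bed is pressed down (m): 0 is up (its top 29 mm above the bench), 0.010 bottomed (19 mm, plate top then 27 mm). It goes straight down without tilting; its springs need 9 N to start and 15 N at the bottom, the plate's 2 to 3 N weight helping. The plate passes under the bridge only with the bed at or nearly at the bottom.
- bed_top (a point): Centre of the top face of the sprung bed, 36 mm behind the jig origin; z up.
- leaf: The leaf spring, a 30 mm wide steel tongue hinged to the bridge and sloping down in the slide direction; its tip rests about 23.5 mm above the bench and presses on a plate below with 5 to 8 N. Origin at its root under the bridge's far edge, x along the slide direction.
- plate: Loose aluminium adapter plate, 120 (x) x 60 (y) x 8 mm, 0.25 kg, nose (+x end) bevelled 4 mm on top. Origin at the centre of its underside, x in the slide direction, z up. Its steel boss (36 mm across, 8 mm high, square pyramid head on it, 21 mm high in all) stands at x = -2 mm. Starts on the raised bed, nose 15 to 45 mm short of the bridge. Home, its origin is at jig x = +28 mm.
- plate_land (a point): Centre of the top face of the plate's bare landing behind the boss (40 mm long, 60 mm wide, plate x = -60 to -20 mm), where fingertips can press; 40 mm behind the plate's origin, 8 mm above its underside. Fingers on it can push against the boss. Left alone at home the plate is clamped by the springs and may lean up to about 4 degrees.
- spare: Bystander: spare round adapter, 54 mm across, 28 mm high, origin at the centre of its underside, beside the jig.
- glue: Bystander: amber glue jar, 60 mm across, 65 mm high, beside the jig; origin at the underside.
- tape: Bystander: white tape roll lying flat, 72 mm across, 22 mm high, beside the jig; origin at the underside.
- brush: Bystander: brush lying on the bench.
- squirt: Bystander: blue bottle with a long spout, 84 mm across, 220 mm high; origin at the underside.
- cup: Bystander: white cup, 76 mm across, 85 mm high; origin at the underside.
- driver: Bystander: screwdriver lying on the bench.
- bridge (a point): Middle of the lower front edge of the dark steel bridge across the channel: jig x = +50 mm, 28.5 mm above the bench. The bridge is 10 mm deep, its top 34.5 mm above the bench, with a leaf clamp block to 44.5 mm.
- stop (a point): Middle of the end stop's face, jig x = +88 mm, 19 mm above the bench; the stop block is 12 mm thick, its top 32 mm above the bench.
There are look-alikes about, which are no part of the job. What is shaped like the plate but black or orange is not meant.

How it is judged:
By the outcome, as a careful person would: the job done as asked, in the order asked, and still so for the second after the job is handed in, with the robot touching nothing.
It also fails if it takes over 43 s, if anything falls off the work surface, if the arm or the gripper's body presses on something with over 40 N, if the wrist force passes 120 N, or if a joint passes its speed limit or range.

## Working session

There is one attempt and no reset: what is moved stays moved. The work goes in short steps, Python scripts to look and compute and a tool call to move; the robot and the scene stay as the last step left them, time stands still between calls to the robot, and variables do not carry over. Pictures are saved under pics/ and viewed, at most 10 in all, crops included, and the job is handed in when it is done.

Besides the shell and the picture viewer there is one more tool, called after ">>>" in YAML: its name, and indented under it one key for each argument. move_arm: Moves the arm, as the interface text tells. Its arguments: {"type":"object","properties":{"moves":{"type":"array"},"force":{"type":"number"}},"required":["moves"]}

```bash
mkdir -p pics
cat > h.py <<'E'
from bench import *
import numpy as np, cv2
def shot(n,f):
    c=read_camera(n); cv2.imwrite(f,c["frame"][:,:,::-1]); np.savez(f[:-4],**{k:c[k] for k in("intrinsics","k1","extrinsics","frame")}); return c
def ray(c,u,v):
    K=np.array(c["intrinsics"]);k=float(c["k1"]);E=np.array(c["extrinsics"])
    d=np.array([(u-K[0,2])/K[0,0],(v-K[1,2])/K[1,1]]);s=d.copy()
    for _ in range(30): s=d/(1+k*(s@s))
    return E[:3,3],E[:3,:3]@np.array([s[0],s[1],1])
def onz(c,u,v,z):
    o,d=ray(c,u,v); return o+d*(z-o[2])/d[2]
def proj(c,p):
    K=np.array(c["intrinsics"]);k=float(c["k1"]);E=np.array(c["extrinsics"])
    q=E[:3,:3].T@(np.array(p)-E[:3,3]);s=q[:2]/q[2];s=s*(1+k*(s@s));return K[0,0]*s[0]+K[0,2],K[1,1]*s[1]+K[1,2]
E
python3 - <<'E'
from h import *
a=shot("top","pics/top0.png");b=shot("side","pics/side0.png")
for c in(a,b):print(np.round(c["extrinsics"],3),c["intrinsics"],c["k1"])
s=get_state();print(s)
E
```

```text
[[-5.000000e-03 -9.840000e-01  1.800000e-01  2.669700e+02]
 [-1.000000e+00  9.000000e-03  1.900000e-02  1.284000e+00]
 [-2.000000e-02 -1.800000e-01 -9.840000e-01  1.394007e+03]
 [ 0.000000e+00  0.000000e+00  0.000000e+00  1.000000e+00]] [[504.29347793   0.         286.98099432]
 [  0.         504.29347793 199.49012585]
 [  0.           0.           1.        ]] -0.1584101941379235
[[ 9.20000e-01 -2.61000e-01  2.92000e-01  2.51822e+02]
 [-3.91000e-01 -5.75000e-01  7.19000e-01 -6.76947e+02]
 [-2.00000e-02 -7.76000e-01 -6.31000e-01  6.61750e+02]
 [ 0.00000e+00  0.00000e+00  0.00000e+00  1.00000e+00]] [[395.88096109   0.         279.73366374]
 [  0.         395.88096109 208.42372439]
 [  0.           0.           1.        ]] -0.013600976482314477
{'time': 0.1, 'joints': array([ 1.13790762e+00,  1.58997820e-01,  1.59814264e+00, -2.53087286e-05,
        1.38621862e+00, -2.10094757e-01]), 'joint_velocities': array([-1.34178694e-03, -2.27089106e-03, -4.32918739e-03, -6.10620908e-05,
        4.71533514e-04, -5.62660864e-04]), 'effort': array([-5.01173581e-04, -3.96994293e+01, -3.32335567e+01, -2.91166771e-04,
        4.30673012e-03, -8.85787976e-07]), 'position': array([126.85081583, 560.29975998, 255.39050611]), 'eef_rot': array([-3.49173736e-01, -3.12158880e+00,  2.64443512e-03]), 'contact_force': array([-0.29263509,  0.07456235, -0.44549206]), 'torque': array([ 0.03763091,  0.03492596, -0.0451198 ]), 'gripper_force': 0.0, 'finger_gap': 85.49760510566851}
```

View pics/top0.png

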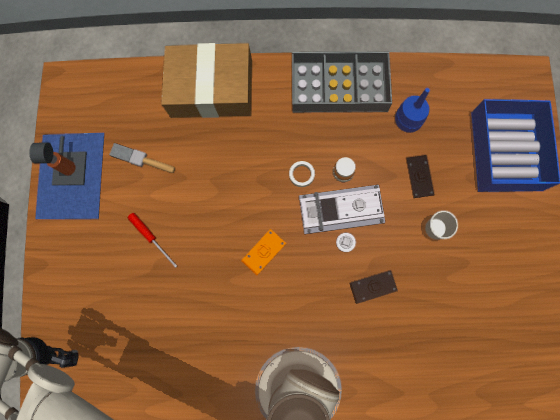

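View pics/side0.png

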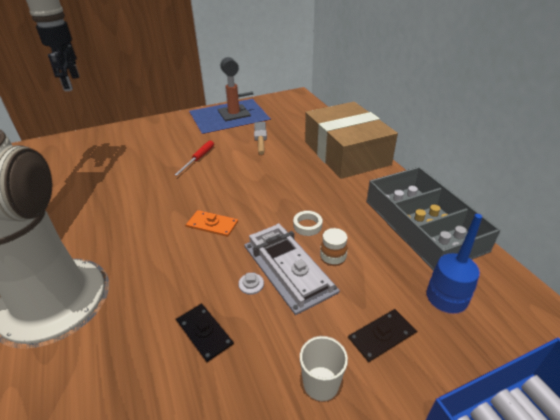

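The jig is at top px (342,209), with the bridge at about (320,210), so the slide goes to image left. Candidates for the plate are silver at (358,205) in the jig, orange at (264,251), and black at (420,176) and (373,287). The silver one fits: it is aluminium and sits on the bed. I'll confirm that in an enlarged crop.

Run:
```python
import cv2,numpy as np
t=cv2.imread("pics/top0.png")[175:245,290:395];s=cv2.imread("pics/side0.png")[215:315,235:345]
a=cv2.resize(t,None,fx=7,fy=7,interpolation=cv2.INTER_CUBIC)
b=cv2.resize(s,None,fx=5.5,fy=5.5,interpolation=cv2.INTER_CUBIC)
cv2.imwrite("pics/ct.png",a);cv2.imwrite("pics/cs.png",b)
```

```text
(no output)
```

View pics/ct.png

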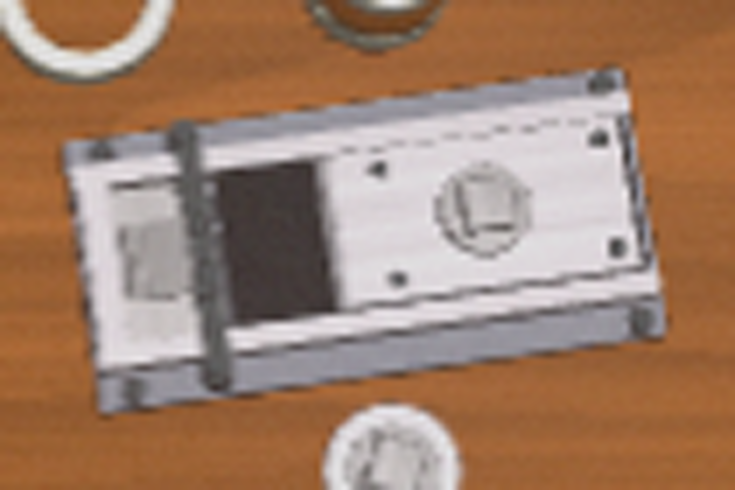

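View pics/cs.png

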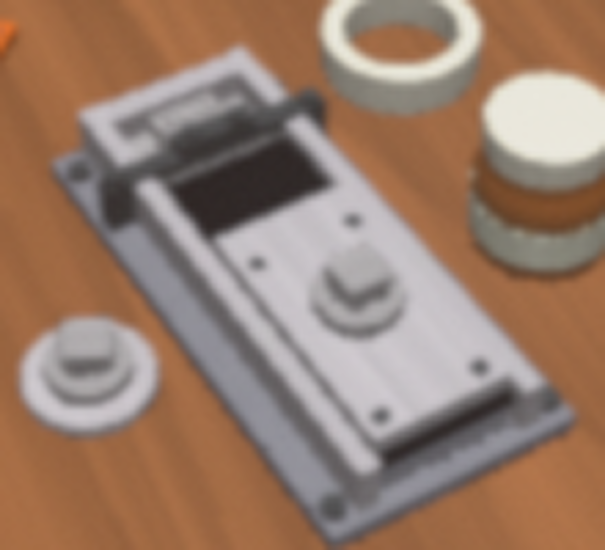

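The crops show the silver plate on the raised bed: nose at crop x≈330, boss at (485,205), tail at (640,190), bridge at (200,255). That confirms it. The spare, glue and tape stand beside the jig. Now I'll compute the geometry.

```bash
cat > m.py <<'E'
from h import *
c=np.load("pics/top0.npz")
P=lambda x,y,z:onz(c,290+(x+.5)/7-.5,175+(y+.5)/7-.5,z)
B=[P(65,145,10),P(97,412,10),P(663,335,10),P(622,70,10)]
for b in B:print("base",b.round(1))
L=(B[0]+B[1])/2;R=(B[2]+B[3])/2;d=L-R;print("len",np.linalg.norm(d),"ang",np.degrees(np.arctan2(d[1],d[0])),"mid",(L+R)/2)
N=(P(322,155,37)+P(343,310,37))/2;T=(P(632,112,37)+P(652,264,37))/2
e=N-T;print("plate",N.round(1),T.round(1),np.linalg.norm(e),np.degrees(np.arctan2(e[1],e[0])))
print("boss",P(484,210,45).round(1))
br=(P(197,135,34.5)+P(227,385,34.5))/2;print("bridge front top",br.round(1))
s=np.load("pics/side0.npz")
S=lambda x,y,z:onz(s,235+(x+.5)/5.5-.5,215+(y+.5)/5.5-.5,z)
print("side: boss",S(358,300,45).round(1),"tail top",S(385,443,37).round(1),S(517,378,37).round(1),"nose",S(215,240,37).round(1),S(332,183,37).round(1))
print("bed edge at bridge", S(175,185,29), S(290,135,29))
E
python3 m.py
python3 - <<'E'
from h import *
from scipy.spatial.transform import Rotation as R
s=get_state();print(R.from_rotvec(s["eef_rot"]).as_matrix().round(3))
E
```

```text
base [531.7  -5.6  10. ]
base [424.6 -17.2  10. ]
base [ 453. -242.   10.]
base [ 560.4 -229.7   10. ]
len 226.21362586776684 ang 97.25213757853983 mid [ 492.43489541 -123.63251226   10.        ]
plate [ 491.1 -109.4   37. ] [ 507.6 -231.2   37. ] 122.96005704132209 97.71500329393855
boss [ 497.9 -167.8   45. ]
bridge front top [481.2 -62.3  34.5]
side: boss [ 496.8 -175.    45. ] tail top [ 479.7 -234.2   37. ] [ 537.1 -227.    37. ] nose [ 462.1 -117.    37. ] [ 517.4 -107.1   37. ]
bed edge at bridge [461.5517172  -74.44725586  29.        ] [516.60901102 -66.65842311  29.        ]
[[-0.975  0.221 -0.001]
 [ 0.221  0.975 -0.002]
 [ 0.    -0.002 -1.   ]]
```

>>> move_arm:
  moves:
    - {"tx":-536,"ty":-664,"rz":70,"jaw":0}
    - {"tx":-536,"ty":-664,"rz":70,"jaw":0}
    - {"tx":-536,"ty":-664,"rz":70,"jaw":0}
    - {"tx":-536,"ty":-664,"rz":70,"jaw":0}
    - {"tx":-536,"ty":-664,"rz":70,"jaw":0}
    - {"tx":-536,"ty":-664,"rz":70,"jaw":0}
    - {"tx":-536,"ty":-664,"rz":70,"jaw":0}
    - {"tx":-536,"ty":-664,"rz":70,"jaw":0}
    - {"tx":-536,"ty":-664,"rz":70,"jaw":0}
    - {"tx":-536,"ty":-664,"rz":70,"jaw":0}
    - {"tx":-536,"ty":-664,"rz":70,"jaw":0}
    - {"tx":-536,"ty":-664,"rz":70,"jaw":0}
    - {"tx":-536,"ty":-664,"rz":70,"jaw":0}
    - {"tx":-536,"ty":-664,"rz":70,"jaw":0}
    - {"tx":-536,"ty":-664,"rz":70,"jaw":0}
    - {"tx":-536,"ty":-664,"rz":70,"jaw":0}
    - {"tx":-536,"ty":-664,"rz":70,"jaw":0}
    - {"tx":-536,"ty":-664,"rz":70,"jaw":0}
    - {"tx":-536,"ty":-664,"rz":70,"jaw":0}
    - {"tx":-536,"ty":-664,"rz":70,"jaw":0}

```text
schema error: expected keys rx, ry, rz, tx, ty, tz, jaw
```

>>> move_arm:
  moves:
    - {"rx":0,"ry":0,"rz":70,"tx":-536,"ty":-664,"tz":0,"jaw":0}
    - {"rx":0,"ry":0,"rz":70,"tx":-536,"ty":-664,"tz":0,"jaw":0}
    - {"rx":0,"ry":0,"rz":70,"tx":-536,"ty":-664,"tz":0,"jaw":0}
    - {"rx":0,"ry":0,"rz":70,"tx":-536,"ty":-664,"tz":0,"jaw":0}
    - {"rx":0,"ry":0,"rz":70,"tx":-536,"ty":-664,"tz":0,"jaw":0}
    - {"rx":0,"ry":0,"rz":70,"tx":-536,"ty":-664,"tz":0,"jaw":0}
    - {"rx":0,"ry":0,"rz":70,"tx":-536,"ty":-664,"tz":0,"jaw":0}
    - {"rx":0,"ry":0,"rz":70,"tx":-536,"ty":-664,"tz":0,"jaw":0}
    - {"rx":0,"ry":0,"rz":70,"tx":-536,"ty":-664,"tz":0,"jaw":0}
    - {"rx":0,"ry":0,"rz":70,"tx":-536,"ty":-664,"tz":0,"jaw":0}
    - {"rx":0,"ry":0,"rz":70,"tx":-536,"ty":-664,"tz":0,"jaw":0}
    - {"rx":0,"ry":0,"rz":70,"tx":-536,"ty":-664,"tz":0,"jaw":0}
    - {"rx":0,"ry":0,"rz":70,"tx":-536,"ty":-664,"tz":0,"jaw":0}
    - {"rx":0,"ry":0,"rz":70,"tx":-536,"ty":-664,"tz":0,"jaw":0}
    - {"rx":0,"ry":0,"rz":70,"tx":-536,"ty":-664,"tz":0,"jaw":0}
    - {"rx":0,"ry":0,"rz":70,"tx":-536,"ty":-664,"tz":0,"jaw":0}
    - {"rx":0,"ry":0,"rz":70,"tx":-536,"ty":-664,"tz":0,"jaw":0}
    - {"rx":0,"ry":0,"rz":70,"tx":-536,"ty":-664,"tz":0,"jaw":0}
    - {"rx":0,"ry":0,"rz":70,"tx":-536,"ty":-664,"tz":0,"jaw":0}
    - {"rx":0,"ry":0,"rz":70,"tx":-536,"ty":-664,"tz":0,"jaw":0}

```text
time: 2.1
position: [502.7, -204.3, 256.0]
eef_rot: [-2.075, -2.357, -0.0]
contact_force: [0.2, 0.4, -0.3]
finger_gap: 0.2
gripper_force: 0.0
```

Now look with the wrist camera from above.

Run:
```python
from h import *
c=shot("wrist","pics/w1.png");print(np.round(c["extrinsics"],3),c["k1"])
from scipy.spatial.transform import Rotation as R
s=get_state();M=R.from_rotvec(s["eef_rot"]).as_matrix();print(M.round(3),s["position"],np.degrees(np.arctan2(M[1,0],M[0,0])))
print("pred boss px",proj(c,(499,-173,45)),"tips",proj(c,s["position"]+25*M[:,2]))
```

```text
[[ 9.92000e-01  1.22000e-01  3.40000e-02  4.94768e+02]
 [ 1.27000e-01 -9.56000e-01 -2.64000e-01 -1.36161e+02]
 [-0.00000e+00  2.66000e-01 -9.64000e-01  3.73314e+02]
 [ 0.00000e+00  0.00000e+00  0.00000e+00  1.00000e+00]] -0.10122445835117971
[[-0.127  0.992 -0.   ]
 [ 0.992  0.127  0.   ]
 [ 0.001 -0.    -1.   ]] [ 502.70736102 -203.96537868  256.27023905] 97.30108797104073
pred boss px (np.float64(281.69910117507663), np.float64(147.0065428785679)) tips (np.float64(280.4848463441868), np.float64(272.2129276357459))
```

View pics/w1.png

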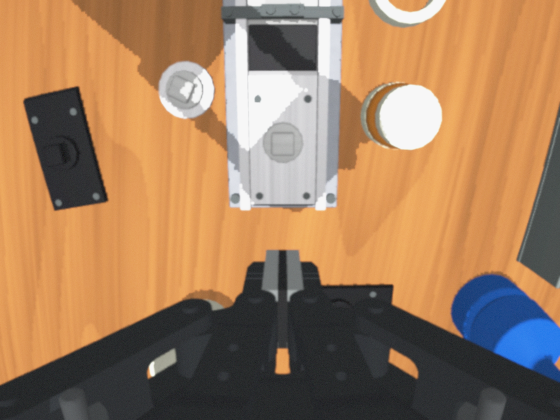

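The wrist view shows the boss at (283,142), the plate nose edge at v≈71 and tail at v≈206, the bridge front edge at v≈18, and the closed tips at (283,255).

Run:
```python
from h import *
c=np.load("pics/w1.npz")
g=lambda n,u,v,z:print(n,onz(c,u,v,z).round(1))
g("boss",283,142,45);g("nose",284,71,35);g("tail",283.5,206,36);g("bridge top front",283,13,34.5);g("bridge low",283,19,28.5)
g("railL",236,150,32);g("railR",331,150,32);g("base back",284,207,10)
g("railL2",238,60,32);g("railR2",331,60,32)
```

```text
boss [ 499.6 -168.5   45. ]
nose [ 492.7 -108.    35. ]
tail [ 507.8 -228.8   36. ]
bridge top front [485.7 -60.4  34.5]
bridge low [486.2 -64.   28.5]
railL [ 457.8 -182.4   32. ]
railR [ 544.5 -171.3   32. ]
base back [ 509.5 -237.    10. ]
railL2 [ 451.5 -103.4   32. ]
railR2 [532.3 -93.1  32. ]
```

>>> move_arm:
  moves:
    - {"rx":0,"ry":0,"rz":0,"tx":1,"ty":1,"tz":50,"jaw":0}
    - {"rx":0,"ry":0,"rz":0,"tx":1,"ty":1,"tz":100,"jaw":0}
    - {"rx":0,"ry":0,"rz":0,"tx":1,"ty":1,"tz":140,"jaw":0}
    - {"rx":0,"ry":0,"rz":0,"tx":1,"ty":1,"tz":165,"jaw":0}
    - {"rx":0,"ry":0,"rz":0,"tx":1,"ty":1,"tz":180,"jaw":0}
    - {"rx":0,"ry":0,"rz":0,"tx":1,"ty":1,"tz":185,"jaw":0}
    - {"rx":0,"ry":0,"rz":0,"tx":1,"ty":1,"tz":185,"jaw":0}
    - {"rx":0,"ry":0,"rz":0,"tx":1,"ty":1,"tz":185,"jaw":0}

```text
time: 2.95
position: [505.1, -204.7, 73.1]
eef_rot: [2.074, 2.355, 0.001]
contact_force: [-0.2, 0.0, 0.6]
finger_gap: 0.4
gripper_force: 0.0
```

Run:
```python
from h import *
c=shot("wrist","pics/w2.png");d=shot("side","pics/side2.png")
a=d["frame"][210:320,235:345,::-1]
cv2.imwrite("pics/v2.png",np.hstack([c["frame"][60:360,140:440,::-1],cv2.resize(a,(300,300),interpolation=cv2.INTER_CUBIC)]))
print(get_state()["position"],get_state()["contact_force"])
```

```text
[ 505.05560996 -204.83193624   73.04698363] [-0.20794993  0.47871797  0.35103325]
```

View pics/v2.png

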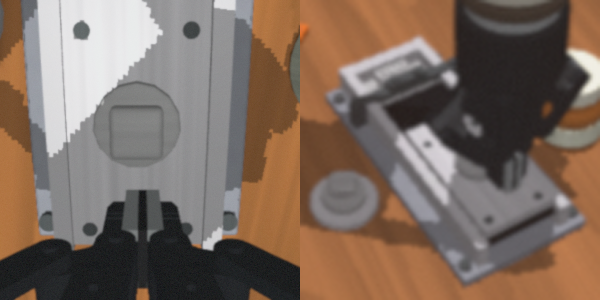

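The tips stand over the landing just behind the boss, with the boss at crop (137,125) and the tips at (143,200). That is within 2 mm of centred. Pressing now.

>>> move_arm:
  moves:
    - {"rx":0,"ry":0,"rz":0,"tx":0,"ty":-1,"tz":4,"jaw":0}
    - {"rx":0,"ry":0,"rz":0,"tx":0,"ty":-1,"tz":8,"jaw":0}
    - {"rx":0,"ry":0,"rz":0,"tx":0,"ty":-1,"tz":11,"jaw":0}
    - {"rx":0,"ry":0,"rz":0,"tx":0,"ty":-1,"tz":13,"jaw":0}
    - {"rx":0,"ry":0,"rz":0,"tx":0,"ty":-1,"tz":15,"jaw":0}
    - {"rx":0,"ry":0,"rz":0,"tx":0,"ty":-1,"tz":17,"jaw":0}
    - {"rx":0,"ry":0,"rz":0,"tx":0,"ty":-1,"tz":19,"jaw":0}
    - {"rx":0,"ry":0,"rz":0,"tx":0,"ty":-1,"tz":20,"jaw":0}
    - {"rx":0,"ry":0,"rz":0,"tx":0,"ty":-1,"tz":20,"jaw":0}

```text
time: 3.95
position: [503.1, -204.4, 52.3]
eef_rot: [-2.076, -2.357, 0.0]
contact_force: [-4.6, 2.8, 10.8]
finger_gap: 0.1
gripper_force: 5.5
```

>>> move_arm:
  moves:
    - {"rx":0,"ry":0,"rz":0,"tx":0,"ty":0,"tz":1,"jaw":0}
    - {"rx":0,"ry":0,"rz":0,"tx":0,"ty":0,"tz":2,"jaw":0}
    - {"rx":0,"ry":0,"rz":0,"tx":0,"ty":0,"tz":3,"jaw":0}
    - {"rx":0,"ry":0,"rz":0,"tx":0,"ty":0,"tz":3,"jaw":0}

```text
time: 4.35
position: [504.4, -204.9, 51.7]
eef_rot: [2.075, 2.356, 0.0]
contact_force: [-7.0, 5.1, 26.0]
finger_gap: -0.3
gripper_force: 12.8
```

>>> move_arm:
  moves:
    - {"rx":0,"ry":0,"rz":0,"tx":3,"ty":0,"tz":1,"jaw":0}
    - {"rx":0,"ry":0,"rz":0,"tx":6,"ty":0,"tz":1,"jaw":0}
    - {"rx":0,"ry":0,"rz":0,"tx":9,"ty":0,"tz":1,"jaw":0}
    - {"rx":0,"ry":0,"rz":0,"tx":12,"ty":0,"tz":1,"jaw":0}
    - {"rx":0,"ry":0,"rz":0,"tx":15,"ty":0,"tz":1,"jaw":0}
    - {"rx":0,"ry":0,"rz":0,"tx":18,"ty":0,"tz":1,"jaw":0}
    - {"rx":0,"ry":0,"rz":0,"tx":21,"ty":0,"tz":1,"jaw":0}
    - {"rx":0,"ry":0,"rz":0,"tx":24,"ty":0,"tz":1,"jaw":0}
    - {"rx":0,"ry":0,"rz":0,"tx":27,"ty":0,"tz":1,"jaw":0}
    - {"rx":0,"ry":0,"rz":0,"tx":30,"ty":0,"tz":1,"jaw":0}
    - {"rx":0,"ry":0,"rz":0,"tx":33,"ty":0,"tz":1,"jaw":0}
    - {"rx":0,"ry":0,"rz":0,"tx":36,"ty":0,"tz":1,"jaw":0}

```text
time: 5.55
position: [502.0, -173.5, 51.9]
eef_rot: [2.068, 2.349, -0.004]
contact_force: [-4.0, -9.8, 19.4]
finger_gap: -0.3
gripper_force: 9.9
```

Run:
```python
from h import *
c=shot("wrist","pics/w3.png");d=shot("side","pics/side3.png")
a=d["frame"][210:320,235:345,::-1]
cv2.imwrite("pics/v3.png",np.hstack([c["frame"][0:360,100:460,::-1],cv2.resize(a,(360,360),interpolation=cv2.INTER_CUBIC)]))
s=get_state();print(s["position"],s["contact_force"],s["torque"])
```

```text
[ 501.94169727 -173.16359188   51.94956955] [-4.61885544 -7.54529811 20.67435221] [-1.4116187  0.798985   0.0158223]
```

View pics/v3.png

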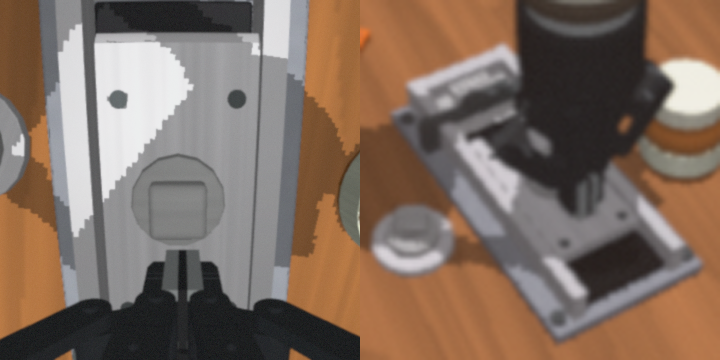

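The plate has slid about 30 mm with the bed down. The tips are at the boss's rear (crop (182,245)) and the nose is short of the bridge. I'll press a little harder and carry on.

>>> move_arm:
  moves:
    - {"rx":0,"ry":0,"rz":0,"tx":0,"ty":0,"tz":1.5,"jaw":0}
    - {"rx":0,"ry":0,"rz":0,"tx":3,"ty":0,"tz":1.5,"jaw":0}
    - {"rx":0,"ry":0,"rz":0,"tx":6,"ty":0,"tz":1.5,"jaw":0}
    - {"rx":0,"ry":0,"rz":0,"tx":9,"ty":0,"tz":1.5,"jaw":0}
    - {"rx":0,"ry":0,"rz":0,"tx":12,"ty":0,"tz":1.5,"jaw":0}
    - {"rx":0,"ry":0,"rz":0,"tx":15,"ty":0,"tz":1.5,"jaw":0}
    - {"rx":0,"ry":0,"rz":0,"tx":18,"ty":0,"tz":1.5,"jaw":0}
    - {"rx":0,"ry":0,"rz":0,"tx":21,"ty":0,"tz":1.5,"jaw":0}
    - {"rx":0,"ry":0,"rz":0,"tx":24,"ty":0,"tz":1.5,"jaw":0}
    - {"rx":0,"ry":0,"rz":0,"tx":27,"ty":0,"tz":1.5,"jaw":0}

```text
time: 6.65
position: [499.8, -148.1, 51.9]
eef_rot: [2.065, 2.347, -0.005]
contact_force: [-6.4, -11.8, 26.1]
finger_gap: -0.2
gripper_force: 13.5
```

>>> move_arm:
  moves:
    - {"rx":0,"ry":0,"rz":0,"tx":3,"ty":0,"tz":0,"jaw":0}
    - {"rx":0,"ry":0,"rz":0,"tx":6,"ty":0,"tz":0,"jaw":0}
    - {"rx":0,"ry":0,"rz":0,"tx":9,"ty":0,"tz":0,"jaw":0}
    - {"rx":0,"ry":0,"rz":0,"tx":12,"ty":0,"tz":0,"jaw":0}
    - {"rx":0,"ry":0,"rz":0,"tx":15,"ty":0,"tz":0,"jaw":0}
    - {"rx":0,"ry":0,"rz":0,"tx":18,"ty":0,"tz":0,"jaw":0}
    - {"rx":0,"ry":0,"rz":0,"tx":20,"ty":0,"tz":0,"jaw":0}
    - {"rx":0,"ry":0,"rz":0,"tx":20,"ty":0,"tz":0,"jaw":0}

```text
time: 7.45
position: [497.3, -127.9, 51.8]
eef_rot: [2.065, 2.348, -0.004]
contact_force: [-7.2, -12.5, 28.4]
finger_gap: 0.0
gripper_force: 14.3
```

>>> move_arm:
  moves:
    - {"rx":0,"ry":0,"rz":0,"tx":2,"ty":0,"tz":0,"jaw":0}
    - {"rx":0,"ry":0,"rz":0,"tx":4,"ty":0,"tz":0,"jaw":0}
    - {"rx":0,"ry":0,"rz":0,"tx":6,"ty":0,"tz":0,"jaw":0}
    - {"rx":0,"ry":0,"rz":0,"tx":8,"ty":0,"tz":0,"jaw":0}
    - {"rx":0,"ry":0,"rz":0,"tx":9,"ty":0,"tz":0,"jaw":0}
    - {"rx":0,"ry":0,"rz":0,"tx":9,"ty":0,"tz":0,"jaw":0}

```text
time: 8.05
position: [496.7, -120.8, 51.8]
eef_rot: [2.062, 2.346, -0.007]
contact_force: [-5.8, -20.5, 23.7]
finger_gap: -0.3
gripper_force: 17.6
```

>>> move_arm:
  moves:
    - {"rx":0,"ry":0,"rz":0,"tx":1,"ty":0,"tz":0,"jaw":0}
    - {"rx":0,"ry":0,"rz":0,"tx":2,"ty":0,"tz":0,"jaw":0}
    - {"rx":0,"ry":0,"rz":0,"tx":3,"ty":0,"tz":0,"jaw":0}
    - {"rx":0,"ry":0,"rz":0,"tx":3,"ty":0,"tz":0,"jaw":0}

```text
time: 8.45
position: [496.2, -117.0, 51.8]
eef_rot: [2.064, 2.346, -0.005]
contact_force: [-6.8, -17.2, 26.2]
finger_gap: 0.3
gripper_force: 18.3
```

Run:
```python
from h import *
c=shot("wrist","pics/w4.png");d=shot("side","pics/side4.png")
a=d["frame"][210:320,235:345,::-1]
cv2.imwrite("pics/v4.png",np.hstack([c["frame"][0:400,80:480,::-1],cv2.resize(a,(400,400),interpolation=cv2.INTER_CUBIC)]))
s=get_state();print(s["position"],s["contact_force"],s["torque"])
```

```text
[ 496.19070506 -116.97654635   51.76972604] [ -6.26510646 -16.77101092  25.99525703] [-2.85677145  1.08227672  0.04249754]
```

View pics/v4.png

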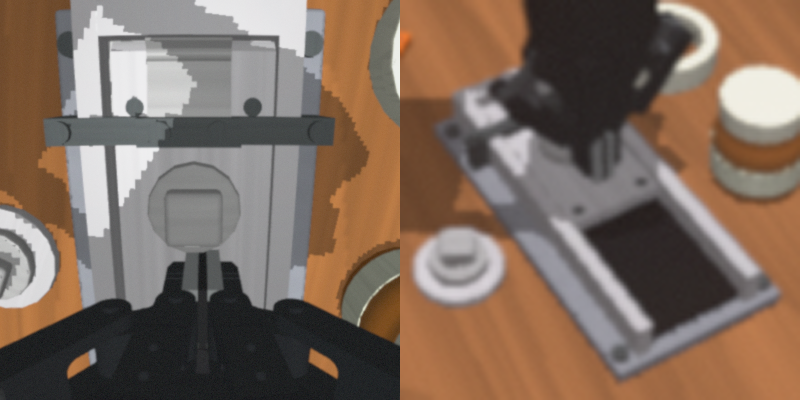

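The nose (crop v≈40) is nearly at the stop, but the plate still moves freely. I'll push on until the force jumps.

>>> move_arm:
  moves:
    - {"rx":0,"ry":0,"rz":0,"tx":1,"ty":0,"tz":0,"jaw":0}
    - {"rx":0,"ry":0,"rz":0,"tx":2,"ty":0,"tz":0,"jaw":0}
    - {"rx":0,"ry":0,"rz":0,"tx":3,"ty":0,"tz":0,"jaw":0}
    - {"rx":0,"ry":0,"rz":0,"tx":3,"ty":0,"tz":0,"jaw":0}

```text
time: 8.95
position: [496.1, -115.9, 51.8]
eef_rot: [2.06, 2.345, -0.009]
contact_force: [-5.7, -26.1, 21.1]
finger_gap: -0.1
gripper_force: 19.3
```

>>> move_arm:
  moves:
    - {"rx":0,"ry":0,"rz":0,"tx":1,"ty":0,"tz":0.5,"jaw":0}
    - {"rx":0,"ry":0,"rz":0,"tx":2,"ty":0,"tz":0.5,"jaw":0}
    - {"rx":0,"ry":0,"rz":0,"tx":3,"ty":0,"tz":0.5,"jaw":0}
    - {"rx":0,"ry":0,"rz":0,"tx":3,"ty":0,"tz":0.5,"jaw":0}

```text
time: 9.35
position: [496.2, -115.4, 51.9]
eef_rot: [2.056, 2.343, -0.013]
contact_force: [-7.3, -35.7, 21.0]
finger_gap: 0.2
gripper_force: 23.7
```

The plate is home: the force builds and nothing moves. I'll unload the press first while keeping a light push, then back off the boss and rise.

>>> move_arm:
  moves:
    - {"rx":0,"ry":0,"rz":0,"tx":-2,"ty":0,"tz":-2,"jaw":0}
    - {"rx":0,"ry":0,"rz":0,"tx":-3,"ty":0,"tz":-4,"jaw":0}
    - {"rx":0,"ry":0,"rz":0,"tx":-4,"ty":0,"tz":-6,"jaw":0}
    - {"rx":0,"ry":0,"rz":0,"tx":-4,"ty":0,"tz":-8,"jaw":0}
    - {"rx":0,"ry":0,"rz":0,"tx":-5,"ty":0,"tz":-10,"jaw":0}
    - {"rx":0,"ry":0,"rz":0,"tx":-5,"ty":0,"tz":-12,"jaw":0}

```text
time: 9.95
position: [494.6, -115.0, 59.2]
eef_rot: [2.066, 2.347, -0.004]
contact_force: [5.8, -20.6, -8.5]
finger_gap: 0.3
gripper_force: 10.0
```

>>> move_arm:
  moves:
    - {"rx":0,"ry":0,"rz":0,"tx":-3,"ty":0,"tz":0,"jaw":0}
    - {"rx":0,"ry":0,"rz":0,"tx":-6,"ty":0,"tz":0,"jaw":0}
    - {"rx":0,"ry":0,"rz":0,"tx":-9,"ty":0,"tz":-2,"jaw":0}
    - {"rx":0,"ry":0,"rz":0,"tx":-11,"ty":0,"tz":-6,"jaw":0}
    - {"rx":0,"ry":0,"rz":0,"tx":-12,"ty":0,"tz":-20,"jaw":0}
    - {"rx":0,"ry":0,"rz":0,"tx":-12,"ty":0,"tz":-60,"jaw":0}
    - {"rx":0,"ry":0,"rz":0,"tx":-30,"ty":0,"tz":-110,"jaw":0}
    - {"rx":0,"ry":0,"rz":0,"tx":-60,"ty":0,"tz":-150,"jaw":0}
    - {"rx":0,"ry":0,"rz":0,"tx":-90,"ty":0,"tz":-170,"jaw":0}
    - {"rx":0,"ry":0,"rz":0,"tx":-90,"ty":0,"tz":-170,"jaw":0}
    - {"rx":0,"ry":0,"rz":0,"tx":-90,"ty":0,"tz":-170,"jaw":0}

```text
time: 11.05
position: [502.2, -198.4, 228.2]
eef_rot: [2.077, 2.356, 0.001]
contact_force: [0.6, 1.3, -1.1]
finger_gap: 0.3
gripper_force: 0.0
```

Run:
```python
from h import *
c=shot("wrist","pics/w5.png");t=shot("top","pics/top5.png");d=shot("side","pics/side5.png")
r=lambda f,x0,x1,y0,y1,w,h:cv2.resize(f[y0:y1,x0:x1,::-1],(w,h),interpolation=cv2.INTER_CUBIC)
cv2.imwrite("pics/v5.png",np.hstack([r(c["frame"],190,380,0,285,400,600),np.vstack([r(d["frame"],235,345,210,292,400,300),r(t["frame"],290,390,175,250,400,300)])]))
s=get_state();print(s["position"],s["contact_force"],s["time"])
```

```text
[ 501.34982075 -196.81376837  225.86677351] [-0.53996402  0.04986501  0.41598909] 11.2
```

View pics/v5.png

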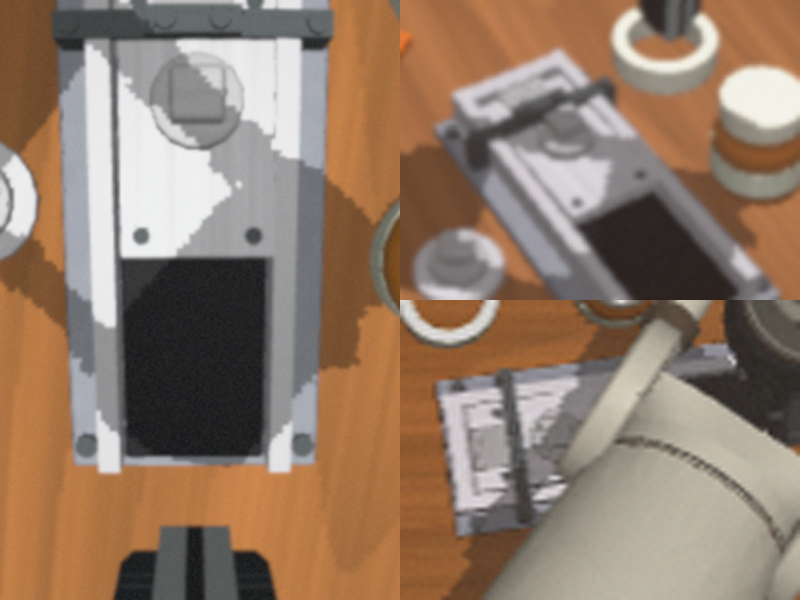

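The plate lies under the bridge and leaf, with its tail at crop v≈258 and the boss just behind the bridge. I'll check the tail position numerically.

Run:
```python
from h import *
c=np.load("pics/w5.npz")
g=lambda x,y,z:onz(c,190+x*.475-.26,y*.475-.26,z)
u=np.array([-.128,.992,0])
tail=g(195,258,29);br=g(195,39,28.5);boss=g(197,102,37);railend=g(195,470,32);bed=g(195,458,19)
for n,p in zip(("tail","boss","railend","bed"),(tail,boss,railend,bed)):print(n,(p-br)@u+50)
```

```text
tail -32.41572026791742
boss 25.726755652167416
railend -120.09296612267761
bed -118.84086024558815
```

```bash
python3 -c "
from bench import *
print(hand_in())"
```

```text
the job is handed in; nothing more can be done
None
```

The plate was pressed down, slid under the bridge and leaf spring and pushed against the end stop (measured within about 0.5 mm of home); the arm is clear and the job was handed in at about 11 s.

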